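Return the hardness reference block to its labelled pocket

TASK

The blue-labelled reference block was left on the inspection stand after a calibration check. Put it back, labelled face up, into the blue-labelled pocket of the sloping rack, and press it down on the pocket's stiff platform until it is fully home, flush with the rim. Leave the red block, the eyepiece, the stapler and the bottle where they are.

Things in the scene. Friction and masses are not known exactly. Their poses are not given: they have to be found in the camera images.
- block_blue: rectangular steel hardness reference block, 60 (x) x 40 (y) x 24 (z) mm; a blue strip 12 mm wide across its top at both ends and blue end faces; origin at the centre of its underside, z up through the labelled top. Starts lying flat, label up, on the stand. Weighs about 0.45 kg.
- block_red: rectangular steel hardness reference block, 60 (x) x 40 (y) x 24 (z) mm; a red strip 12 mm wide across its top at both ends and red end faces; origin at the centre of its underside, z up through the labelled top. Already home in the red pocket; leave it.
- pocket_blue: blue-labelled pocket of the rack sloping 30 degrees (label strip at its upper end). Origin: where a block's underside centre lies when home; z out of the pocket, x up the slope. Mouth 64 (x) x 44 (y) mm, 2 mm chamfer, rim at z = 24 mm, 10 mm wide (30 at the label end). Pockets stand 66 mm apart along y. Empty at the start. Inside is a black lift-out platform that almost fills it.
- pocket_yellow: yellow-labelled pocket of the rack sloping 30 degrees (label strip at its upper end). Origin: where a block's underside centre lies when home; z out of the pocket, x up the slope. Mouth 64 (x) x 44 (y) mm, 2 mm chamfer, rim at z = 24 mm, 10 mm wide (30 at the label end). Pockets stand 66 mm apart along y. Empty, the wrong place.
- pocket_red: red-labelled pocket of the rack sloping 30 degrees (label strip at its upper end). Origin: where a block's underside centre lies when home; z out of the pocket, x up the slope. Mouth 64 (x) x 44 (y) mm, 2 mm chamfer, rim at z = 24 mm, 10 mm wide (30 at the label end). Pockets stand 66 mm apart along y. Holds the red block, flush with the rim.
- lift_blue (a joint): height in m of the black platform (its top) in the blue pocket along the pocket's z: 0.011 to 0.015 at the start (a block laid on it stands proud of the rim by that much), 0 when pressed fully down. Stiff friction holds it where it is left: it needs a push of about 10 N and does not sink under the block's weight alone.
- stand: low square inspection stand, 120 x 120 x 30 mm, black with an aluminium top, fixed to the bench; origin at the centre of its underside on the bench.
- eyepiece: loose black measuring eyepiece standing upright, 42 mm across, 60 mm tall; origin at the centre of its underside. Leave alone.
- stapler: loose white stapler, 125 (x) x 34 (y) x 42 (z) mm; origin at the centre of its underside. Leave alone.
- oil_bottle: small loose amber bottle with a black cap, 36 mm across, 85 mm tall; origin at the centre of its underside. Leave alone.
Mind the look-alikes: they are no part of the job. Of the things that look like the stand, take the one that is farthest to the robot's left at the start. What is shaped like the block_blue but turquoise is not meant.

How it is judged:
On the way, in this order (a step that is already met when the one before it is completed fails the run):
1. the blue block is lifted clear off the stand (contact force between block_blue and stand below 0.05 N and z of block_blue in the frame of stand above 0.045 m), for 0.1 s.
2. the blue block has been set into the mouth of the blue pocket and pressed home (z of block_blue in the frame of pocket_blue below 0.003 m and x of block_blue in the frame of pocket_blue between -0.005 and 0.005 m and y of block_blue in the frame of pocket_blue between -0.005 and 0.005 m), for 0.2 s.
At the end, for the whole second after the job is handed in: The blue block rests still in the blue pocket, labelled face up, its underside within 3 mm of fully home and its centre within 5 mm of the pocket's, square to it (4 degrees in tilt, 7 degrees in turn), the platform pressed down to within 3 mm of the bottom, and nothing else disturbed (all of step 2 and z of block_blue in the frame of pocket_blue above -0.003 m and angle between the z axis of block_blue and the z axis of pocket_blue, either way round below 0.07 rad and angle between the x axis of block_blue and the x axis of pocket_blue, either way round below 0.12 rad and angle between block_blue's own z axis and vertical below 0.8 rad and value of joint lift_blue below 0.003 m and linear speed of block_blue below 0.02 m/s); the robot touches nothing.
It fails at once if the red block is moved more than 10 mm (distance of block_red from where it was at the start of the episode above 0.01 m).
It fails at once if the eyepiece is moved more than 20 mm (distance of eyepiece from where it was at the start of the episode above 0.02 m).
It fails at once if the stapler is moved more than 20 mm (distance of stapler from where it was at the start of the episode above 0.02 m).
It fails at once if the oil bottle is moved more than 20 mm (distance of oil_bottle from where it was at the start of the episode above 0.02 m).
It also fails if it takes over 45 s, if anything falls off the work surface, if the arm or the gripper's body presses on something with over 40 N, if the wrist force passes 120 N, or if a joint passes its speed limit or range.

ROBOT

A 6-joint arm with a two-finger parallel gripper is mounted at the origin on the work surface. World frame = base frame: x ahead of the robot, y to its left, z up, the work surface at z = 0. Lengths are in m, angles in rad, forces in N, time in s.
With the tool pointing down it reaches from about 0.325 to 0.9 m from the base axis. Payload 3.5 kg.
Tool frame: the origin (TCP) lies between the finger pads; the fingertips stand 14 mm ahead of it and the grasp point (between the pads) lies 5 mm behind it (robot.tip_reach is the distance from the TCP to the fingertips, in m); z points along the fingers, y is the line along which they close (so a half turn about z gives the same grasp; the last joint's range is limited). The gripper opens to 85 mm and grips with 20 to 120 N. Pads are 22 mm wide; open, the fingers measure 114 mm over their backs; the gripper's body (76 mm by 85 mm) begins 54 mm behind the grasp point. The pads swing forward as they close: fully open they stand 13 mm farther back than shut.
Start: joints at [1.007, 0.276, -0.026, 1.268, 0, 1.467], TCP at [0.278, 0.56, 0.245] pointing down, gripper open.
Joint ranges: [-3.12, 3.12], [-0.85, 1.88], [-1.08, 1.24], [-1.95, 2.15], [-1.57, 1.53], [-3.14, 3.14]. Speed limits (rad/s): [2.57, 2.57, 3.14, 3.14, 3.14, 3.14].

INTERFACE

Orientations are given as a unit quaternion [x, y, z, w].
In Python, from station import monitor, viewer, hand_in, robot gives the robot as it stands.
- The arm moves only by the tool jog_arm, never from a script. Its argument "plan" is a list of rows, each an object with "slide": the shift along the tool's x, y, z in cm, a list of three; "spin": the turn about the tool's z in degrees; "jaw": the opening, from 0 (shut) to 1 (fully open). In form: [{"slide": [tx, ty, tz], "spin": spin, "jaw": jaw}, ...]. A call has exactly 10 rows; each row shifts and turns the commanded pose from where the row before left it, along the tool's axes as they then stand; what a row does not reach is not made up. A row lasts 1/10 s, in which the tool goes at most 50 mm and 8.59 degrees, less where a joint would pass 70% of its speed; a pose out of reach is approached as far as the arm can. A call with a gripper value outside its range is refused whole. The fingers move at their own pace and stop on an object; the grip force is fixed at half the most. Time passes only in rows, so rows that do not move let the fingers close, or fill a call up. It gives the time, the measured TCP pose, the force, the opening and the grip force at its end, in the units of the state.
- monitor.state(): the state, without advancing time (a new reading comes with each control period).
- viewer.get_image(name): name is "scene" or "top" or "wrist"; returns a dict with "color" (420x560x3 uint8, blue, green, red), "intrinsics" (3x3 intrinsics, pixels), "eye" and "rotation" of the camera in the world. Camera axes: x right, y up, looking along -z (the intrinsics and any distortion apply to the point x, -y, -z); pixel columns grow to the right and rows downward; lengths in m; the calibration is good to about 2 mm. A picture is of the moment at which its call begins. There is no depth.
- hand_in(): hands the job in; it is judged then, once.
The state is a dict: "clock": time; "joint_pos": joint angles; "joint_vel": joint speeds; "effort": joint torques, N m; "position": TCP position; "ee_rot": TCP orientation; "wrist_force": force on the tool from outside, world axes, zero at the start; "moment": the same for the moment, N m; "opening": opening from 0.0 (shut) to 1.0 (fully open); "finger_force": force on a finger pad.
Only numpy, scipy, OpenCV 4.12 (cv2) and the standard library are available. Lean on these libraries where they do the work, as an engineer would, in place of code of your own. Each camera call takes 0.05 s, during which the arm holds its last target. There are 200 camera calls.

## Working session

There is one attempt and no reset: what is moved stays moved. The work goes in short steps, Python scripts to look and compute and a tool call to move; the robot and the scene stay as the last step left them, time stands still between calls to the robot, and variables do not carry over. Pictures are saved under pics/ and viewed, at most 10 in all, crops included, and the job is handed in when it is done.

Besides the shell and the picture viewer there is one more tool, called after "Emit:" by a JSON object that holds its "api" and its "payload", one argument or row to a line. jog_arm: Moves the arm, as the interface text tells. Its arguments: {"type":"object","properties":{"plan":{"type":"array"}},"required":["plan"]}

```bash
mkdir -p pics; ls
cat > h.py <<'E'
import numpy as np, cv2
from scipy.spatial.transform import Rotation as R
from station import monitor, viewer, hand_in, robot
def shot(n,f=None):
    i=viewer.get_image(n)
    if f: cv2.imwrite('pics/'+f,i['color'])
    return i
def ray(i,u,v):
    K=np.array(i['intrinsics']); d=np.linalg.solve(K,[u,v,1.0]); d=np.array([d[0],-d[1],-d[2]])
    return np.array(i['eye']), np.array(i['rotation'])@d
def onz(i,u,v,z):
    e,d=ray(i,u,v); return e+d*(z-e[2])/d[2]
def proj(i,p):
    c=np.array(i['rotation']).T@(np.array(p)-np.array(i['eye'])); q=np.array(i['intrinsics'])@np.array([c[0],-c[1],-c[2]]); return q[:2]/q[2]
def tri(i,a,j,b):
    e,d=ray(i,*a); f,g=ray(j,*b)
    s=np.linalg.lstsq(np.c_[d,-g],f-e,rcond=None)[0]
    p,q=e+d*s[0],f+g*s[1]; return (p+q)/2,np.linalg.norm(p-q)
E
python3 - <<'E'
from h import *
for n in('top','scene'):
    i=shot(n,n+'0.png'); print(n,np.round(i['eye'],3),np.round(i['rotation'],3).tolist(),np.round(i['intrinsics'],1).tolist(),[k for k in i])
print(monitor.state())
E
```

```text
pics
top [ 0.378 -0.098  1.318] [0.057, -0.06, -0.701, 0.708] [[513.7, 0.0, 267.2], [0.0, 513.7, 213.8], [0.0, 0.0, 1.0]] ['color', 'intrinsics', 'eye', 'rotation']
scene [ 1.373 -0.236  0.682] [0.33, 0.288, 0.581, 0.686] [[406.8, 0.0, 272.6], [0.0, 406.8, 215.4], [0.0, 0.0, 1.0]] ['color', 'intrinsics', 'eye', 'rotation']
{'clock': 0.1, 'joint_pos': array([ 1.00660497e+00,  2.77051700e-01, -2.77346076e-02,  1.26802681e+00,
       -4.83904238e-06,  1.46740193e+00]), 'joint_vel': array([-0.00059139, -0.00135674,  0.00366754,  0.00044245, -0.00071342,
        0.00173945]), 'effort': array([ 1.70982967e-04, -4.46706748e+01,  2.96128786e+01,  8.45396396e-03,
       -5.83522819e-05, -2.47403612e-06]), 'position': array([0.27755383, 0.55922813, 0.24427906]), 'ee_rot': array([ 2.28365375e-01,  9.73574978e-01, -9.53532776e-04, -3.28094048e-04]), 'wrist_force': array([-0.47536298, -0.2219061 , -0.77551123]), 'moment': array([-0.02745206,  0.01461551,  0.00438006]), 'finger_force': 0.0, 'opening': 0.999751196156402}
```

Rotation is a quaternion; I'll fix the helper.

```bash
sed -i "s/np.array(i\['rotation'\])/R.from_quat(i['rotation']).as_matrix()/" h.py; grep -n rotation h.py
```

```text
10:    return np.array(i['eye']), R.from_quat(i['rotation']).as_matrix()@d
14:    c=R.from_quat(i['rotation']).as_matrix().T@(np.array(p)-np.array(i['eye'])); q=np.array(i['intrinsics'])@np.array([c[0],-c[1],-c[2]]); return q[:2]/q[2]
```

View pics/top0.png

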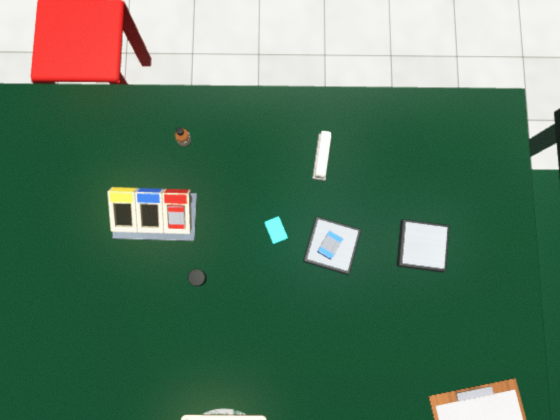

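View pics/scene0.png

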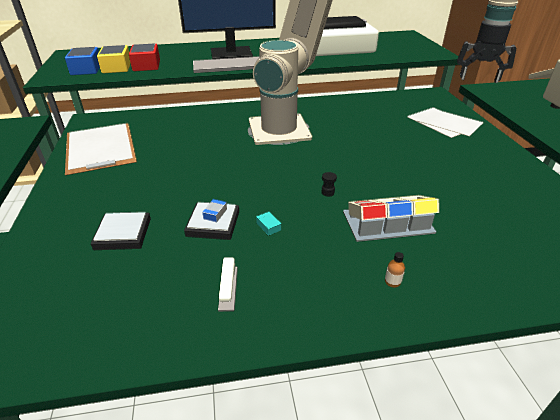

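The top view shows the right stand, the left one of the two, at (332,246) with the blue block on it at (331,245). The turquoise decoy is at (276,230). The rack is at (150,211), with yellow, blue and red pockets from left to right and labels at the far end, so it slopes up away from the robot. The scene view agrees.

The tool can't be tilted, so the block will have to be pivoted about the pad axis in the grip.

```bash
cat >> h.py <<'E'
def mask(im,h0,h1,s=120,v=60):
    return cv2.inRange(cv2.cvtColor(im,cv2.COLOR_BGR2HSV),(h0,s,v),(h1,255,255))
def blobs(m,amin):
    n,l,st,c=cv2.connectedComponentsWithStats(m)
    return [(c[k],st[k,4],cv2.minAreaRect(np.argwhere(l==k)[:,::-1].astype(np.float32))) for k in range(1,n) if st[k,4]>=amin]
E
python3 - <<'E'
from h import *
t=shot('top'); s=shot('scene')
for nm,a,b in(('blue',100,125),('yellow',22,35),('red',0,6),('red2',172,179)):
    for im,n in((t,'top'),(s,'scene')):
        print(nm,n,[(np.round(c,1).tolist(),int(A),np.round(r[1],1).tolist(),round(r[2],1)) for c,A,r in blobs(mask(im['color'],a,b),8)])
im=t['color']
m=cv2.inRange(im,(130,130,130),(255,255,255)); 
for c,A,r in blobs(m,300): print('white',np.round(c,1),A,np.round(r[1],1),r[2],onz(t,*c,.03).round(3))
cv2.imwrite('pics/crop.png',np.vstack([cv2.resize(im[175:285,95:370],None,fx=2.9,fy=2.7,interpolation=cv2.INTER_CUBIC), cv2.resize(s['color'][180:250,330:450],(797,300),interpolation=cv2.INTER_CUBIC)]))
E
```

```text
blue top [([149.4, 189.5], 85, [3.0, 21.0], 90.0), ([147.8, 197.9], 172, [8.0, 21.0], 90.0), ([334.6, 236.4], 44, [13.4, 3.1], 29.7), ([325.6, 252.2], 47, [13.5, 4.3], 29.7)]
blue scene [([226.3, 13.3], 2488, [29.0, 91.0], 90.0), ([82.7, 63.2], 641, [25.9, 33.6], 85.2), ([218.1, 201.4], 48, [13.9, 3.5], 12.5), ([397.3, 201.4], 29, [1.5, 23.0], 84.3), ([400.2, 209.1], 251, [11.7, 21.3], 84.8), ([209.5, 214.8], 116, [13.9, 9.8], 12.5)]
yellow top [([122.7, 188.8], 96, [4.0, 23.0], 90.0), ([120.6, 197.1], 174, [8.0, 21.0], 90.0)]
yellow scene [([114.1, 61.3], 616, [26.0, 31.7], 85.0), ([423.3, 198.8], 43, [1.9, 24.1], 83.7), ([425.7, 206.7], 254, [11.7, 21.6], 84.3)]
red top [([82.0, 40.8], 7869, [118.0, 83.0], 0.0), ([175.6, 190.7], 81, [3.0, 22.0], 90.0), ([175.0, 199.1], 209, [11.0, 22.0], 90.0), ([175.8, 208.9], 80, [5.0, 15.0], 90.0), ([176.0, 226.3], 59, [15.2, 3.8], 4.4)]
red scene [([144.3, 59.7], 558, [25.5, 29.8], 87.5), ([359.8, 201.3], 12, [1.0, 10.0], 81.9), ([369.8, 203.6], 52, [2.6, 23.0], 84.8), ([373.6, 211.8], 266, [11.9, 22.1], 84.3)]
red2 top []
red2 scene []
white [
[... 306 characters left out ...]
137 [0.579 0.183 0.03 ]
white [332.4 244.6] 1771 [44.1 42.8] 16.389541625976562 [ 0.517 -0.268  0.03 ]
white [424.3 244.9] 1817 [43.  43.5] 5.19442892074585 [ 0.518 -0.5    0.03 ]
white [481.6 405.8] 2199 [33. 87.] 90.0 [ 0.132 -0.621  0.03 ]
white [223.  415.4] 600 [10. 84.] 90.0 [ 0.105 -0.002  0.03 ]Traceback (most recent call last):
  File "<stdin>", line 9, in <module>
    return _nx.concatenate(arrs, 0, dtype=dtype, casting=casting)
           ~~~~~~~~~~~~~~~^^^^^^^^^^^^^^^^^^^^^^^^^^^^^^^^^^^^^^^
ValueError: all the input array dimensions except for the concatenation axis must match exactly, but along dimension 1, the array at index 0 has size 798 and the array at index 1 has size 797
```

```bash
cat >> h.py <<'E'
def togo(p,ydir=None):
    """cm along tool axes to TCP p; spin (deg) that brings tool y parallel to world dir ydir"""
    st=monitor.state(); T=R.from_quat(st['ee_rot']).as_matrix()
    out=[np.round(T.T@(np.array(p)-st['position'])*100,2)]
    if ydir is not None:
        d=T.T@np.array(ydir); a=np.degrees(np.arctan2(-d[0],d[1])); out.append((round((a+90)%180-90,1)))
    return out, 'joint6',round(st['joint_pos'][5],2)
E
python3 - <<'E'
from h import *
t=shot('top')
a=onz(t,334.6,236.4,.054);b=onz(t,325.6,252.2,.054);d=a-b
c=(a+b)/2; x=d/np.linalg.norm(d); y=np.cross([0,0,1],x)
print('strips',a,b,np.linalg.norm(d),'centre',c,'x',x,'y',y)
print(togo([c[0],c[1],0.20],y))
for n in('scene',):
    s=shot(n); print(onz(s,218.1,201.4,.054),onz(s,209.5,214.8,.054))
# rack points: label centres triangulated
s=shot('scene')
for nm,u,v in(('blue',(147.8,197.9),(400.2,209.1)),('yel',(120.6,197.1),(425.7,206.7)),('red',(175,199.1),(373.6,211.8)),('bl2',(149.4,189.5),(397.3,201.4)),('yl2',(122.7,188.8),(423.3,198.8))):
    print(nm,tri(t,u,s,v), onz(t,*u,.09).round(3))
T=R.from_quat(monitor.state()['ee_rot']).as_matrix();print(T.round(3))
w=viewer.get_image('wrist'); print(T.T@(np.array(w['eye'])-monitor.state()['position']), (T.T@R.from_quat(w['rotation']).as_matrix()).round(2).tolist(), w['intrinsics'])
E
```

```text
strips [ 0.53459041 -0.27021553  0.054     ] [ 0.49515461 -0.2475077   0.054     ] 0.04550635361845892 centre [ 0.51487251 -0.25886161  0.054     ] x [ 0.8665999  -0.49900362  0.        ] y [ 0.49900362  0.8665999  -0.        ]
([array([-57.63, -62.75,   4.53]), np.float64(3.5)], 'joint6', np.float64(1.47))
[ 0.49769089 -0.24664107  0.054     ] [ 0.55131727 -0.27112836  0.054     ]
blue (array([0.6258857 , 0.19668813, 0.06553357]), np.float64(0.0050947552187016985)) [0.62  0.188 0.09 ]
yel (array([0.62722134, 0.26390463, 0.0652205 ]), np.float64(0.004219850167380184)) [0.621 0.255 0.09 ]
red (array([0.62352375, 0.1289782 , 0.06443507]), np.float64(0.0044384651241135996)) [0.618 0.122 0.09 ]
bl2 (array([0.63827266, 0.18168834, 0.10073532]), np.float64(0.002877435344984885)) [0.641 0.186 0.09 ]
yl2 (array([0.63947493, 0.24678724, 0.10102213]), np.float64(0.0017018535633469161)) [0.642 0.251 0.09 ]
[[-0.896  0.445 -0.   ]
 [ 0.445  0.896 -0.   ]
 [ 0.    -0.    -1.   ]]
[ 0.08472207 -0.00018948 -0.12890495] [[0.0, 0.95, 0.33], [1.0, -0.0, 0.0], [0.0, 0.33, -0.95]] [[368.57695636   0.         280.74907977]
 [  0.         368.57695636 210.30151957]
 [  0.           0.           1.        ]]
```

Emit:
{"api": "jog_arm", "payload": {
  "plan": [
    {"slide":[-3.2,-3.48,0],"spin":0,"jaw":1},
    {"slide":[-3.2,-3.48,0],"spin":0,"jaw":1},
    {"slide":[-3.2,-3.48,0],"spin":0,"jaw":1},
    {"slide":[-3.2,-3.48,0],"spin":0,"jaw":1},
    {"slide":[-3.2,-3.48,0],"spin":0,"jaw":1},
    {"slide":[-3.2,-3.48,0],"spin":0,"jaw":1},
    {"slide":[-3.2,-3.48,0],"spin":0,"jaw":1},
    {"slide":[-3.2,-3.48,0],"spin":0,"jaw":1},
    {"slide":[-3.2,-3.48,0],"spin":0,"jaw":1},
    {"slide":[-3.2,-3.48,0],"spin":0,"jaw":1}
  ]
}}

```text
clock: 1.4
position: [0.4101, 0.104, 0.2457]
ee_rot: [0.228, 0.974, 0.0, 0.001]
wrist_force: [0.0, -0.1, 1.0]
opening: 0.999
finger_force: 0.0
```

Emit:
{"api": "jog_arm", "payload": {
  "plan": [
    {"slide":[-3.2,-3.48,0],"spin":0,"jaw":1},
    {"slide":[-3.2,-3.48,0],"spin":0,"jaw":1},
    {"slide":[-3.2,-3.48,0],"spin":0,"jaw":1},
    {"slide":[-3.2,-3.48,0],"spin":0,"jaw":1},
    {"slide":[-3.2,-3.48,0],"spin":0,"jaw":1},
    {"slide":[-3.2,-3.48,0],"spin":0,"jaw":1},
    {"slide":[-3.2,-3.48,0],"spin":0,"jaw":1},
    {"slide":[-3.2,-3.48,2],"spin":0,"jaw":1},
    {"slide":[0,0,2],"spin":3.5,"jaw":1},
    {"slide":[0,0,0],"spin":0,"jaw":1}
  ]
}}

```text
clock: 2.4
position: [0.5131, -0.2564, 0.2026]
ee_rot: [0.259, 0.966, 0.001, -0.003]
wrist_force: [-1.3, 0.7, -0.3]
opening: 1.004
finger_force: 0.0
```

```bash
cat >> h.py <<'E'
def strips(i,z,hue=(100,125),amin=40):
    return [(np.round(c,1).tolist(),int(A),np.round(r[1],1).tolist(),round(r[2],1),onz(i,*c,z).round(4).tolist()) for c,A,r in blobs(mask(i['color'],*hue),amin)]
E
python3 - <<'E'
from h import *
st=monitor.state();print(st['position'],st['joint_pos'].round(3))
w=shot('wrist','w1.png')
for b in strips(w,.054): print(b)
E
```

```text
[ 0.51306695 -0.25637002  0.20258311] [-0.576  0.216 -0.196  1.165  0.    -0.052]
([280.6, 160.5], 187, [47.0, 3.0], -0.0, [0.4872, -0.2419, 0.054])
([280.4, 173.5], 675, [48.0, 13.0], -0.0, [0.4958, -0.2471, 0.054])
([280.5, 228.0], 598, [12.0, 45.0], 90.0, [0.5349, -0.2695, 0.054])
```

View pics/w1.png

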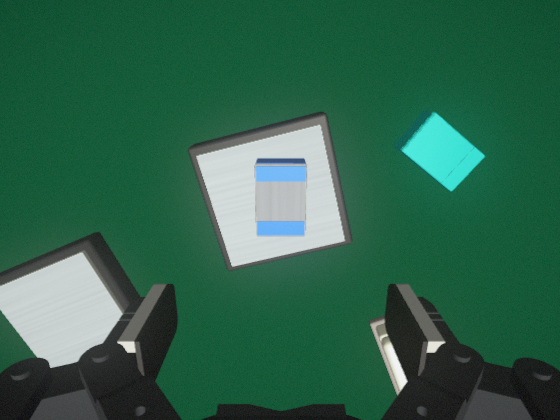

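The wrist view shows the block with its strips at (280,173) and (280,228), aligned with the tool. Its centre is about (0.515, -0.258). I'll go down and grip the top 10 mm.

Run:
```python
from h import *
print(togo([.5153,-.2583,.055],[.4985,.867,0]))
w=shot('wrist')
# stand corners (aluminium top, z=.03)
m=cv2.inRange(w['color'],(150,150,150),(255,255,255)); m[300:]=0
c=max(cv2.findContours(m,cv2.RETR_EXTERNAL,cv2.CHAIN_APPROX_NONE)[0],key=lambda c:cv2.contourArea(c) if cv2.boundingRect(c)[0]>150 else 0)
P=np.array([onz(w,*p,.03) for p in cv2.boxPoints(cv2.minAreaRect(c))]); print(P.round(4),P.mean(0),[np.linalg.norm(P[k]-P[k-1]).round(4) for k in range(4)])
```

```text
([array([-0.34, -0.14, 14.92]), np.float64(0.0)], 'joint6', np.float64(-0.05))
[[ 0.4518 -0.3023  0.03  ]
 [ 0.4814 -0.2019  0.03  ]
 [ 0.5829 -0.2275  0.03  ]
 [ 0.5529 -0.34    0.03  ]] [ 0.51726358 -0.26792856  0.03      ] [np.float64(0.1079), np.float64(0.1047), np.float64(0.1047), np.float64(0.1164)]
```

Emit:
{"api": "jog_arm", "payload": {
  "plan": [
    {"slide":[-0.3,-0.1,3.5],"spin":0,"jaw":1},
    {"slide":[0,0,3.5],"spin":0,"jaw":1},
    {"slide":[0,0,3],"spin":0,"jaw":1},
    {"slide":[0,0,2.5],"spin":0,"jaw":1},
    {"slide":[0,0,1.6],"spin":0,"jaw":1},
    {"slide":[0,0,0.8],"spin":0,"jaw":1},
    {"slide":[0,0,0],"spin":0,"jaw":1},
    {"slide":[0,0,0],"spin":0,"jaw":0},
    {"slide":[0,0,0],"spin":0,"jaw":0},
    {"slide":[0,0,0],"spin":0,"jaw":0}
  ]
}}

```text
clock: 3.5
position: [0.518, -0.2591, 0.0581]
ee_rot: [0.258, 0.966, -0.0, 0.001]
wrist_force: [-0.7, -0.5, -0.0]
opening: 0.514
finger_force: 0.0
```

Emit:
{"api": "jog_arm", "payload": {
  "plan": [
    {"slide":[0,0,0],"spin":0,"jaw":0},
    {"slide":[0,0,0],"spin":0,"jaw":0},
    {"slide":[0,0,0],"spin":0,"jaw":0},
    {"slide":[0,0,0],"spin":0,"jaw":0},
    {"slide":[0,0,0],"spin":0,"jaw":0},
    {"slide":[0,0,0],"spin":0,"jaw":0},
    {"slide":[0,0,0],"spin":0,"jaw":0},
    {"slide":[0,0,0],"spin":0,"jaw":0},
    {"slide":[0,0,0],"spin":0,"jaw":0},
    {"slide":[0,0,0],"spin":0,"jaw":0}
  ]
}}

```text
clock: 4.5
position: [0.518, -0.2595, 0.0584]
ee_rot: [0.258, 0.966, -0.001, 0.001]
wrist_force: [-0.4, 0.2, 5.9]
opening: 0.446
finger_force: 61.4
```

Run:
```python
from h import *
w=shot('wrist','w2.png')
for b in strips(w,.054): print(b)
```

```text
([281.4, 215.2], 1539, [16.0, 96.0], 90.0, [0.4863, -0.2412, 0.054])
([281.0, 242.4], 2724, [98.0, 27.0], -0.0, [0.4962, -0.2471, 0.054])
([280.7, 338.0], 2031, [23.0, 88.0], 90.0, [0.5355, -0.2698, 0.054])
```

View pics/w2.png

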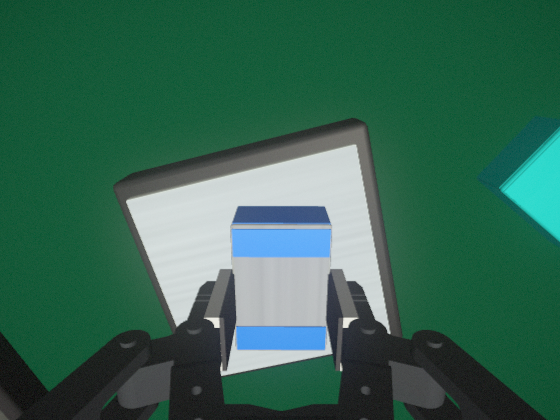

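The grip is good: finger force is 61 N and the strips are centred between the pads. Next I'll lift, turn square to the stand's near edge and move off it, so the block can be pivoted about 30° on that edge.

Emit:
{"api": "jog_arm", "payload": {
  "plan": [
    {"slide":[0,0,-1],"spin":0,"jaw":0},
    {"slide":[0,0,-2],"spin":0,"jaw":0},
    {"slide":[0,0,-1.5],"spin":0,"jaw":0},
    {"slide":[0,0,0],"spin":0,"jaw":0},
    {"slide":[0,0,0],"spin":0,"jaw":0},
    {"slide":[0,0,0],"spin":-4.9,"jaw":0},
    {"slide":[0,0,0],"spin":-4.9,"jaw":0},
    {"slide":[0,0,0],"spin":-4.9,"jaw":0},
    {"slide":[0,0,0],"spin":0,"jaw":0},
    {"slide":[0,0,0],"spin":0,"jaw":0}
  ]
}}

```text
clock: 5.55
position: [0.5162, -0.258, 0.1006]
ee_rot: [0.133, 0.991, 0.001, -0.001]
wrist_force: [0.0, 0.5, -4.1]
opening: 0.447
finger_force: 61.2
```

Run:
```python
from h import *
print(togo([.437,-.246,.0634],[.2639,.9646,0]))
w=shot('wrist')
for b in strips(w,monitor.state()['position'][2]-.0044): print(b)
```

```text
([array([ 7.95, -0.94,  3.74]), np.float64(-0.0)], 'joint6', np.float64(-0.31))
([283.8, 215.4], 1454, [16.0, 96.0], 90.0, [0.4811, -0.2474, 0.0965])
([281.0, 242.4], 2723, [98.0, 27.0], -0.0, [0.4918, -0.2514, 0.0965])
([280.6, 338.0], 2034, [23.0, 89.0], 90.0, [0.5353, -0.2635, 0.0965])
```

Emit:
{"api": "jog_arm", "payload": {
  "plan": [
    {"slide":[3,0,0],"spin":0,"jaw":0},
    {"slide":[3,0,0],"spin":0,"jaw":0},
    {"slide":[1.95,0,0],"spin":0,"jaw":0},
    {"slide":[0,0,1.5],"spin":0,"jaw":0},
    {"slide":[0,0,1.2],"spin":0,"jaw":0},
    {"slide":[0,0,0.8],"spin":0,"jaw":0},
    {"slide":[0,0,0.2],"spin":0,"jaw":0},
    {"slide":[0,0,0],"spin":0,"jaw":0},
    {"slide":[0,0,0],"spin":0,"jaw":0},
    {"slide":[0,0,0],"spin":0,"jaw":0}
  ]
}}

```text
clock: 6.6
position: [0.441, -0.2381, 0.0653]
ee_rot: [0.132, 0.991, -0.0, 0.0]
wrist_force: [0.2, 1.1, -4.0]
opening: 0.448
finger_force: 61.1
```

Run:
```python
from h import *
print(togo([.437,-.246,.0634],[.2639,.9646,0]))
w=shot('wrist','w3.png')
```

```text
([array([ 0.18, -0.86,  0.19]), np.float64(0.1)], 'joint6', np.float64(-0.36))
```

View pics/w3.png

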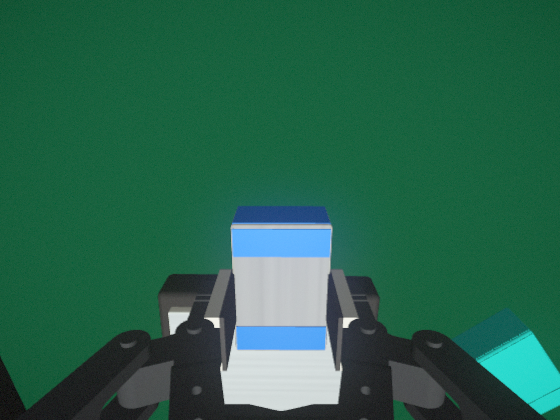

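The block hangs level with the stand's near edge, square to it at row 275 on both sides. I'll measure that edge relative to the TCP.

Run:
```python
from h import *
w=shot('wrist'); st=monitor.state(); T=R.from_quat(st['ee_rot']).as_matrix()
g=w['color'].astype(int).sum(2)
for c in(185,355,190): print(c,[(r,int(g[r,c])) for r in range(268,312,3)])
for r in (275,285,306): print(r,(T.T@(onz(w,185,r,.03)-st['position'])*100).round(2))
for b in strips(w,st['position'][2]-.0044): print(b[0],(T.T@(np.array(b[4])-st['position'])*100).round(2))
```

```text
185 [(268, 201), (271, 199), (274, 145), (277, 112), (280, 123), (283, 103), (286, 104), (289, 127), (292, 143), (295, 200), (298, 231), (301, 233), (304, 224), (307, 311), (310, 371)]
355 [(268, 218), (271, 223), (274, 221), (277, 154), (280, 159), (283, 153), (286, 152), (289, 142), (292, 156), (295, 244), (298, 165), (301, 202), (304, 147), (307, 224), (310, 329)]
190 [(268, 204), (271, 204), (274, 149), (277, 104), (280, 122), (283, 116), (286, 129), (289, 120), (292, 141), (295, 201), (298, 230), (301, 233), (304, 230), (307, 300), (310, 316)]
275 [-0.66 -4.83  3.53]
285 [-1.24 -4.88  3.53]
306 [-2.48 -4.98  3.53]
[280.7, 214.8] [ 3.68 -0.02  0.44]
[281.0, 242.4] [ 2.51 -0.01  0.44]
[280.8, 337.9] [-2.02 -0.02  0.44]
```

Emit:
{"api": "jog_arm", "payload": {
  "plan": [
    {"slide":[0.5,0,0],"spin":0,"jaw":0},
    {"slide":[0,0,0.4],"spin":0,"jaw":0},
    {"slide":[0,0,0.3],"spin":0,"jaw":0},
    {"slide":[0,0,0.2],"spin":0,"jaw":0},
    {"slide":[0,0,0.2],"spin":0,"jaw":0},
    {"slide":[0,0,0.2],"spin":0,"jaw":0},
    {"slide":[0,0,0],"spin":0,"jaw":0},
    {"slide":[0,0,0],"spin":0,"jaw":0},
    {"slide":[0,0,0],"spin":0,"jaw":0},
    {"slide":[0,0,0],"spin":0,"jaw":0}
  ]
}}

```text
clock: 7.7
position: [0.4355, -0.2364, 0.0519]
ee_rot: [0.132, 0.991, 0.0, -0.0]
wrist_force: [0.1, 0.4, -3.7]
opening: 0.443
finger_force: 61.2
```

```bash
cat >> h.py <<'E'
def tilt(w):
    """held block: fit tilt from the strips' rows; strips' centres are 48 mm apart, symmetric plane y=0 of tool"""
    st=monitor.state(); T=R.from_quat(st['ee_rot']).as_matrix(); bs=sorted(blobs(mask(w['color'],100,125),300),key=lambda b:b[0][1])
    return [(c.round(1).tolist(),int(A),np.round(r[1],1).tolist()) for c,A,r in bs]
E
python3 - <<'E'
from h import *
print(tilt(shot('wrist')))
E
```

```text
[([280.9, 214.7], 1672, [17.0, 98.0]), ([281.1, 242.4], 2708, [98.0, 27.0]), ([281.1, 337.6], 1965, [88.1, 22.3])]
```

No contact yet. The aluminium plate is inset behind the black edge, so I'll go up, move back 8 mm to overlap the plate, and press again.

Emit:
{"api": "jog_arm", "payload": {
  "plan": [
    {"slide":[0,0,-0.7],"spin":0,"jaw":0},
    {"slide":[0,0,-0.6],"spin":0,"jaw":0},
    {"slide":[0,0,0],"spin":0,"jaw":0},
    {"slide":[-0.8,0,0],"spin":0,"jaw":0},
    {"slide":[0,0,0],"spin":0,"jaw":0},
    {"slide":[0,0,0.5],"spin":0,"jaw":0},
    {"slide":[0,0,0.3],"spin":0,"jaw":0},
    {"slide":[0,0,0.3],"spin":0,"jaw":0},
    {"slide":[0,0,0],"spin":0,"jaw":0},
    {"slide":[0,0,0],"spin":0,"jaw":0}
  ]
}}

```text
clock: 8.75
position: [0.4425, -0.2385, 0.0559]
ee_rot: [0.132, 0.991, -0.0, -0.001]
wrist_force: [-7.1, 3.5, 17.7]
opening: 0.444
finger_force: 64.5
```

Run:
```python
from h import *
print(tilt(shot('wrist')))
```

```text
[([280.8, 214.7], 1283, [97.0, 13.0]), ([280.9, 240.4], 2681, [96.0, 27.0]), ([281.0, 339.5], 2136, [24.0, 88.0])]
```

Emit:
{"api": "jog_arm", "payload": {
  "plan": [
    {"slide":[0,0,0.15],"spin":0,"jaw":0},
    {"slide":[0,0,0.15],"spin":0,"jaw":0},
    {"slide":[0,0,0.15],"spin":0,"jaw":0},
    {"slide":[0,0,0.15],"spin":0,"jaw":0},
    {"slide":[0,0,0],"spin":0,"jaw":0},
    {"slide":[0,0,0],"spin":0,"jaw":0},
    {"slide":[0,0,0],"spin":0,"jaw":0},
    {"slide":[0,0,0],"spin":0,"jaw":0},
    {"slide":[0,0,0],"spin":0,"jaw":0},
    {"slide":[0,0,0],"spin":0,"jaw":0}
  ]
}}

```text
clock: 9.8
position: [0.4401, -0.2377, 0.0498]
ee_rot: [0.133, 0.991, -0.0, -0.003]
wrist_force: [-14.0, 4.8, 24.2]
opening: 0.443
finger_force: 69.5
```

Run:
```python
from h import *
w=shot('wrist');print(tilt(w)); st=monitor.state(); T=R.from_quat(st['ee_rot']).as_matrix(); e=T.T@(np.array(w['eye'])-st['position'])
# forward model: strip edges rows for tilt th, pivot (px,pz) in tool frame; block centre offset c along block x
m=mask(w['color'],100,125); col=m[:,281]; r=np.flatnonzero(np.diff(col.astype(int))); print(r)
from scipy.optimize import least_squares
# near strip inner/outer edges at +30,+18 (tool +x side), far at -18,-30, on top plane
def row(s,p):
    th,x,z=p; q=np.array([x+s*np.cos(th),0,z+s*np.sin(th)]); return proj(w,st['position']+T@q)[1]
S=[.03,.018,-.018,-.03]; obs=r[-4:]+.5
f=least_squares(lambda p:[row(s,p)-o for s,o in zip(S,obs)],[0,.003,.004],x_scale=[.1,.01,.01]); print(np.degrees(f.x[0]),f.x[1:],f.fun)
```

```text
[([280.6, 216.5], 545, [94.0, 6.0]), ([273.4, 234.4], 1488, [94.0, 26.0]), ([279.3, 347.1], 1699, [26.0, 90.0])]
[213 219 224 233 242 243 344 347 349 354 355 357]
-49.14158250044017 [ 0.0600984  -0.10021729] [ 0.01154442 -0.12119303  0.95331664 -0.84366807]
```

Emit:
{"api": "jog_arm", "payload": {
  "plan": [
    {"slide":[0,0,0.15],"spin":0,"jaw":0},
    {"slide":[0,0,0.15],"spin":0,"jaw":0},
    {"slide":[0,0,0.1],"spin":0,"jaw":0},
    {"slide":[0,0,0],"spin":0,"jaw":0},
    {"slide":[0,0,0],"spin":0,"jaw":0},
    {"slide":[0,0,0],"spin":0,"jaw":0},
    {"slide":[0,0,0],"spin":0,"jaw":0},
    {"slide":[0,0,0],"spin":0,"jaw":0},
    {"slide":[0,0,0],"spin":0,"jaw":0},
    {"slide":[0,0,0],"spin":0,"jaw":0}
  ]
}}

```text
clock: 10.85
position: [0.4387, -0.2373, 0.0451]
ee_rot: [0.133, 0.991, -0.0, -0.005]
wrist_force: [-15.3, 4.6, 21.3]
opening: 0.446
finger_force: 72.8
```

```bash
cat > t.py <<'E'
from h import *
from scipy.optimize import least_squares
w=shot('wrist','w4.png'); st=monitor.state(); T=R.from_quat(st['ee_rot']).as_matrix()
m=mask(w['color'],95,130,70,60); f=(m[:,245:317]>0).mean(1)>.5
r=np.flatnonzero(np.diff(f.astype(int))); print(r)
def row(s,p):
    th,x=p; q=np.array([x+s*np.cos(th),0,.004+s*np.sin(th)]); return proj(w,st['position']+T@q)[1]
obs=r[-4:]+.5
o=least_squares(lambda p:[row(s,p)-o for s,o in zip([.03,.018,-.018,-.03],obs)],[.3,.003],x_scale=[.1,.01]); print(np.degrees(o.x[0]),o.x[1:],o.fun)
E
python3 t.py
```

```text
[217 219 222 252 333 363]
11.969445486391056 [0.00194578] [ 0.13181617 -0.8321245   1.93597696 -1.20182479]
```

View pics/w4.png

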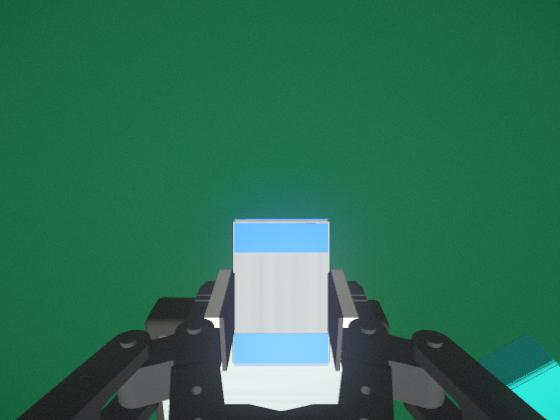

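The end face at row 218 has just vanished and both strips look equal, so the tilt is about 20° with the far end up. That's enough for the platform or a short drop to finish. I'll lift and carry the block over the rack for a look.

Emit:
{"api": "jog_arm", "payload": {
  "plan": [
    {"slide":[0,0,-1.5],"spin":0,"jaw":0},
    {"slide":[0,0,-3],"spin":0,"jaw":0},
    {"slide":[0,0,-4],"spin":0,"jaw":0},
    {"slide":[0,2,-4],"spin":0,"jaw":0},
    {"slide":[-1,4,-2],"spin":0,"jaw":0},
    {"slide":[-1,4.5,-1],"spin":0,"jaw":0},
    {"slide":[-1,4.5,-1],"spin":0,"jaw":0},
    {"slide":[-1,4.5,-1],"spin":0,"jaw":0},
    {"slide":[-1,4.5,-1],"spin":0,"jaw":0},
    {"slide":[-1,4.5,-1],"spin":0,"jaw":0}
  ]
}}

```text
clock: 11.9
position: [0.5757, 0.0226, 0.2381]
ee_rot: [0.132, 0.991, -0.0, -0.001]
wrist_force: [1.0, -1.5, -4.2]
opening: 0.45
finger_force: 69.6
```

Emit:
{"api": "jog_arm", "payload": {
  "plan": [
    {"slide":[-1,4.5,-1],"spin":0,"jaw":0},
    {"slide":[-1,4.5,-1],"spin":0,"jaw":0},
    {"slide":[-1,4.5,0],"spin":0,"jaw":0},
    {"slide":[-1,3,0],"spin":0,"jaw":0},
    {"slide":[0,1.5,0],"spin":0,"jaw":0},
    {"slide":[0,0,0],"spin":-5.1,"jaw":0},
    {"slide":[0,0,0],"spin":-5.1,"jaw":0},
    {"slide":[0,0,0],"spin":-5.1,"jaw":0},
    {"slide":[0,0,0],"spin":0,"jaw":0},
    {"slide":[0,0,0],"spin":0,"jaw":0}
  ]
}}

```text
clock: 12.9
position: [0.661, 0.1834, 0.258]
ee_rot: [0.0, 1.0, -0.0, -0.001]
wrist_force: [-0.6, 0.1, -4.4]
opening: 0.451
finger_force: 69.5
```

```bash
python3 t.py
python3 - <<'E'
from h import *
print(togo([.66,.19,.27],[0,1,0]))
E
```

```text
[128 156 159 171 216 219 223 253 333 362 364 365]
-39.372015860539186 [-0.03000219] [  9.62860879 -12.87705485   0.13899774   3.05896231]
([array([ 0.11,  0.65, -1.18]), np.float64(-0.0)], 'joint6', np.float64(0.18))
```

View pics/w4.png

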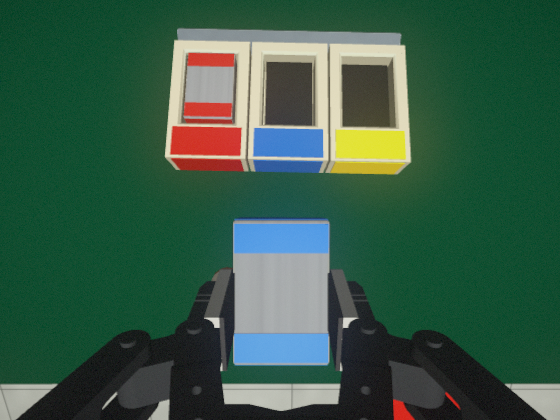

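The view shows the rack square to the tool, with the blue pocket mouth at about (290,90) and the blue label at (288,142). Label columns at the known 66 mm pitch give the depth. I'll measure the label centres and the row profile down the blue pocket.

Run:
```python
from h import *
w=shot('wrist'); im=w['color']; st=monitor.state(); print(st['position'])
C={}
for n,a,b in(('red',0,8),('blue',100,125),('yel',22,35)):
    m=mask(im,a,b); m[:126]=0; m[180:]=0; m[159:]=0
    bl=max(blobs(m,300),key=lambda t:t[1]); C[n]=bl[0]; print(n,bl[0].round(1),bl[1],np.round(bl[2][1],1))
g=im.astype(int).sum(2)
for c in(289,): print('col',c,[(r,int(g[r,c])) for r in range(34,66)],[(r,int(g[r,c])) for r in range(118,132)],[(r,tuple(map(int,im[r,c]))) for r in range(150,174)])
for r in(85,110): print('row',r,[(c,int(g[r,c])) for c in range(244,270)],[(c,int(g[r,c])) for c in range(308,336)])
K=np.array(w['intrinsics']); dep=K[0,0]*.132/np.linalg.norm(C['yel']-C['red']); print('depth',dep)
for n in C:
    e,d=ray(w,*C[n]); print(n,e+d*dep)
```

```text
[0.66129794 0.18358009 0.2584305 ]
red [205.5 140.1] 1953 [28. 70.]
blue [288.  141.8] 1910 [68.5 27.6]
yel [370.2 143.8] 1949 [69.5 28.3]
col 289 [(34, 435), (35, 437), (36, 439), (37, 440), (38, 438), (39, 438), (40, 438), (41, 449), (42, 532), (43, 629), (44, 629), (45, 630), (46, 628), (47, 628), (48, 628), (49, 630), (50, 635), (51, 649), (52, 648), (53, 641), (54, 595), (55, 486), (56, 487), (57, 486), (58, 483), (59, 481), (60, 485), (61, 454), (62, 177), (63, 187), (64, 170), (65, 185)] [(118, 189), (119, 188), (120, 183), (121, 189), (122, 187), (123, 184), (124, 258), (125, 447), (126, 572), (127, 619), (128, 462), (129, 405), (130, 399), (131, 404)] [(150, (208, 130, 64)), (151, (208, 130, 61)), (152, (209, 128, 62)), (153, (207, 127, 62)), (154, (209, 130, 64)), (155, (206, 125, 57)), (156, (197, 156, 140)), (157, (194, 221, 226)), (158, (192, 217, 223)), (159, (178, 189, 192)), (160, (189, 131, 82)), (161, (160, 95, 51)), (162, (160, 94, 51)), (163, (160, 95, 54)), (164, (161, 96, 49)), (165, (159, 92, 46)), (166, (160, 94, 47)), (167, (159, 93, 46)), (168, (159, 92, 44)
[... 869 characters left out ...]
9), (252, 637), (253, 638), (254, 640), (255, 640), (256, 638), (257, 638), (258, 639), (259, 576), (260, 540), (261, 505), (262, 363), (263, 469), (264, 538), (265, 356), (266, 193), (267, 190), (268, 182), (269, 187)] [(308, 185), (309, 181), (310, 187), (311, 186), (312, 345), (313, 306), (314, 277), (315, 422), (316, 509), (317, 568), (318, 621), (319, 638), (320, 637), (321, 639), (322, 637), (323, 637), (324, 639), (325, 638), (326, 639), (327, 533), (328, 354), (329, 276), (330, 592), (331, 640), (332, 637), (333, 636), (334, 634), (335, 635)]
depth 0.29542236394334404
red [0.6195088  0.12295932 0.08973994]
blue [0.62077675 0.1890614  0.09011268]
yel [0.62226082 0.25492808 0.09056   ]
```

```bash
cat > rack.py <<'E'
from h import *
Rp=(R.from_euler('z',-1.2,degrees=True)*R.from_euler('y',-30,degrees=True)).as_matrix()
if __name__=='__main__':
    from scipy.optimize import least_squares
    w=shot('wrist')
    pts=[((-.042,0,.024),42,1),((.062,0,.024),159.5,1),((.034,0,.024),127.5,1),((-.034,0,.024),53.7,1)]
    # columns: blue mouth inner walls at row 85 / 110 -> chamfer outer +-24 mm ; rack gaps between units +-33 mm
    def pr(p,o): return proj(w,o+Rp@np.array(p))
    def f(o):
        r=[pr(p,o)[1]-v for p,v,_ in pts]
        # unit gaps at row 85 and 110
        for row,cl,cr in((85,248.8,328.3),(110,248.0,328.4)):
            for s,c in((-1,cl),(1,cr)):
                xs=np.linspace(-.04,.04,81); q=np.array([pr((x,s*.033,.024),o) for x in xs]); r.append(np.interp(row,q[:,1],q[:,0])-c)
        return r
    s=least_squares(f,[.58,.19,.05]); print(s.x.round(4),np.round(s.fun,1)); print('label',(s.x+Rp@[.048,0,.024]).round(4))
    q=s.x+Rp@[0,0,.024]; print('rim centre',q.round(4),'axes',Rp.round(3).tolist())
E
python3 rack.py
python3 - <<'E'
from h import *
from scipy.optimize import least_squares
# held block: tilt, offset and height from strip quads (rows and widths)
w=shot('wrist'); st=monitor.state(); T=R.from_quat(st['ee_rot']).as_matrix()
m=mask(w['color'],95,130,70,60); m[:200]=0; f=(m[:,245:317]>0).mean(1)>.5
r=np.flatnonzero(np.diff(f.astype(int)));print(r)
v=[]
for a,b in((223,253),(333,362)):
    c=np.flatnonzero((m[a+4:b-3]>0).mean(0)>.5); v.append((c.min(),c.max()+1))
print(v)
def pt(sx,sy,p):
    th,x,z=p; return proj(w,st['position']+T@np.array([x+sx*np.cos(th),sy,z+sx*np.sin(th)]))
def res(p):
    o=[pt(s,0,p)[1]-q for s,q in((.03,223.0),(.018,253.5),(-.018,333.3),(-.03,363))]
    o+=[(pt(s,.02,p)-pt(s,-.02,p))[0]*np.sign((pt(s,.02,p)-pt(s,-.02,p))[0])-(b-a) for s,(a,b) in zip((.024,-.024),v)]
    return o
s=least_squares(res,[.3,.003,.004]); print(np.degrees(s.x[0]),s.x[1:],np.round(s.fun,1))
E
```

```text
[0.5929 0.1895 0.044 ] [ 1.6  0.5 -0.4 -1.7  0.2 -0.1  0.  -0.1]
label [0.6225 0.1889 0.0888]
rim centre [0.5809 0.1898 0.0648] axes [[0.866, 0.021, -0.5], [-0.018, 1.0, 0.01], [0.5, 0.0, 0.866]]
[216 219 223 253 333 362 364 365]
[(np.int64(234), np.int64(330)), (np.int64(234), np.int64(328))]
13.730964890282397 [0.00062707 0.00665023] [ 0.5 -1.5  1.9 -0.9  0.1 -0.6]
```

Run:
```python
from h import *
from scipy.optimize import least_squares
w=shot('wrist'); st=monitor.state(); T=R.from_quat(st['ee_rot']).as_matrix()
def pt(sx,sz,p):
    th,x,z=p; return proj(w,st['position']+T@np.array([x+sx*np.cos(th)-sz*np.sin(th),0,z+sx*np.sin(th)+sz*np.cos(th)]))[1]
for nm,rows in(('level',[228.9,255.9,326.6,349,206.5]),('now',[223,253.5,333.3,363,216])):
    s=least_squares(lambda p:[pt(a,b,p)-r for (a,b),r in zip([(.03,0),(.018,0),(-.018,0),(-.03,0),(.03,.024)],rows)],[.1,.003,.004],x_scale=[.1,.01,.01])
    print(nm,np.degrees(s.x[0]),s.x[1:],s.fun.round(1))
```

```text
level -3.047060865800907 [0.00053216 0.00753145] [-0.  -0.2  0.6 -0.5  0. ]
now 12.548866032085249 [0.00089568 0.00601106] [ 0.6 -1.3  1.8 -1.2  0.1]
```

The tilt is about 16°. To bring it to 30°, I'll press the uphill lower edge onto the rack's fixed label rim, then set the block into the mouth.

Run:
```python
from h import *
print(togo([.5867,.189,.116],[.021,1,0]))
```

```text
([array([ 7.49,  0.53, 14.28]), np.float64(1.3)], 'joint6', np.float64(0.18))
```

Emit:
{"api": "jog_arm", "payload": {
  "plan": [
    {"slide":[3,0.3,1],"spin":0,"jaw":0},
    {"slide":[3,0.2,2],"spin":0,"jaw":0},
    {"slide":[1.5,0,3],"spin":0,"jaw":0},
    {"slide":[0,0,3],"spin":0,"jaw":0},
    {"slide":[0,0,2.5],"spin":1.3,"jaw":0},
    {"slide":[0,0,1.8],"spin":0,"jaw":0},
    {"slide":[0,0,0.8],"spin":0,"jaw":0},
    {"slide":[0,0,0],"spin":0,"jaw":0},
    {"slide":[0,0,0],"spin":0,"jaw":0},
    {"slide":[0,0,0],"spin":0,"jaw":0}
  ]
}}

```text
clock: 14.15
position: [0.5881, 0.1891, 0.1195]
ee_rot: [0.011, 1.0, 0.0, 0.002]
wrist_force: [-0.4, 0.1, -4.1]
opening: 0.445
finger_force: 69.5
```

Run:
```python
from h import *
print(togo([.5867,.189,.1059],[.021,1,0]))
shot('wrist','w5.png')
```

```text
([array([ 0.14, -0.02,  1.36]), np.float64(-0.0)], 'joint6', np.float64(0.23))
```

View pics/w5.png

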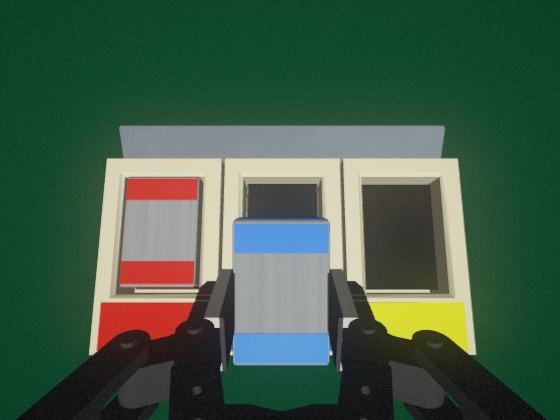

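The block is over the blue pocket and square to it: mouth centre column is about 283, block centre 281. Now I'll press it onto the label rim.

Emit:
{"api": "jog_arm", "payload": {
  "plan": [
    {"slide":[0,0,0.6],"spin":0,"jaw":0},
    {"slide":[0,0,0.4],"spin":0,"jaw":0},
    {"slide":[0,0,0.3],"spin":0,"jaw":0},
    {"slide":[0,0,0.2],"spin":0,"jaw":0},
    {"slide":[0,0,0.2],"spin":0,"jaw":0},
    {"slide":[0,0,0.15],"spin":0,"jaw":0},
    {"slide":[0,0,0],"spin":0,"jaw":0},
    {"slide":[0,0,0],"spin":0,"jaw":0},
    {"slide":[0,0,0],"spin":0,"jaw":0},
    {"slide":[0,0,0],"spin":0,"jaw":0}
  ]
}}

```text
clock: 15.2
position: [0.5862, 0.1888, 0.1025]
ee_rot: [0.01, 1.0, -0.0, 0.0]
wrist_force: [-9.2, -1.4, 13.3]
opening: 0.45
finger_force: 71.7
```

```bash
cat > t2.py <<'E'
from h import *
from scipy.optimize import least_squares
w=shot('wrist'); st=monitor.state(); T=R.from_quat(st['ee_rot']).as_matrix()
m=mask(w['color'],95,130,70,100); m[:195]=0; f=(m[:,245:317]>0).mean(1)>.5
l=[(int(a[0]),int(a[-1])) for a in np.split(np.flatnonzero(f),np.flatnonzero(np.diff(np.flatnonzero(f))>1)+1)]; print(l)
l=[a for a in l if a[1]-a[0]>12]; rows=[l[0][0]-.5,l[0][1]+.5,l[-1][0]-.5,l[-1][1]+.5]
def pt(sx,p):
    th,x,z=p; return proj(w,st['position']+T@np.array([x+sx*np.cos(th),0,z+sx*np.sin(th)]))[1]
wid=[]
for a in l: 
    c=np.flatnonzero((m[a[0]+4:a[1]-3]>0).mean(0)>.5); wid.append(int(np.ptp(c))+1)
for z in(.004,.006,.008):
    s=least_squares(lambda p:[pt(a,[*p,z])-r for a,r in zip([.03,.018,-.018,-.03],rows)],[.1,.003],x_scale=[.1,.01])
    print(z,np.degrees(s.x[0]).round(1),s.x[1].round(4),s.fun.round(1))
print(wid)
E
python3 t2.py
```

```text
[(218, 219), (223, 252), (334, 363), (365, 379)]
0.004 31.0 -0.002 [  8.9   6.7 -16.5   0.1]
0.006 31.4 -0.0032 [ 10.    7.3 -17.2  -1. ]
0.008 31.7 -0.0045 [ 11.    7.9 -17.8  -2.1]
[94, 101, 119]
```

Emit:
{"api": "jog_arm", "payload": {
  "plan": [
    {"slide":[0,0,0.15],"spin":0,"jaw":0},
    {"slide":[0,0,0.15],"spin":0,"jaw":0},
    {"slide":[0,0,0.15],"spin":0,"jaw":0},
    {"slide":[0,0,0.15],"spin":0,"jaw":0},
    {"slide":[0,0,0],"spin":0,"jaw":0},
    {"slide":[0,0,0],"spin":0,"jaw":0},
    {"slide":[0,0,0],"spin":0,"jaw":0},
    {"slide":[0,0,0],"spin":0,"jaw":0},
    {"slide":[0,0,0],"spin":0,"jaw":0},
    {"slide":[0,0,0],"spin":0,"jaw":0}
  ]
}}

```text
clock: 16.25
position: [0.5849, 0.1888, 0.0975]
ee_rot: [0.01, 1.0, -0.0, -0.001]
wrist_force: [-14.1, -2.4, 21.6]
opening: 0.447
finger_force: 75.6
```

```bash
sed -i 's/rows=\[l/l=l[:2]; rows=[l/' t2.py; python3 t2.py
```

```text
[(219, 220), (224, 252), (335, 366), (369, 390)]
0.004 14.9 0.0016 [-0.5 -0.5  2.7 -1.6]
0.006 17.9 0.0006 [-0.3 -0.7  2.4 -1.4]
0.008 21.6 -0.0003 [ 0.  -1.   2.1 -1.1]
[93, 102]
```

Emit:
{"api": "jog_arm", "payload": {
  "plan": [
    {"slide":[0,0,0.15],"spin":0,"jaw":0},
    {"slide":[0,0,0.15],"spin":0,"jaw":0},
    {"slide":[0,0,0.15],"spin":0,"jaw":0},
    {"slide":[0,0,0],"spin":0,"jaw":0},
    {"slide":[0,0,0],"spin":0,"jaw":0},
    {"slide":[0,0,0],"spin":0,"jaw":0},
    {"slide":[0,0,0],"spin":0,"jaw":0},
    {"slide":[0,0,0],"spin":0,"jaw":0},
    {"slide":[0,0,0],"spin":0,"jaw":0},
    {"slide":[0,0,0],"spin":0,"jaw":0}
  ]
}}

```text
clock: 17.3
position: [0.5842, 0.1888, 0.0946]
ee_rot: [0.01, 1.0, -0.0, -0.002]
wrist_force: [-20.0, -3.4, 32.5]
opening: 0.448
finger_force: 79.0
```

```bash
python3 t2.py; python3 -c "
from h import *
shot('wrist','w6.png'); i=shot('scene')
cv2.imwrite('pics/s6.png',cv2.resize(i['color'][130:270,310:470],(800,600)))"
```

```text
[(221, 221), (225, 253), (336, 368), (372, 396)]
0.004 16.3 0.0012 [-0.6 -0.6  3.1 -1.8]
0.006 19.6 0.0002 [-0.3 -0.9  2.8 -1.5]
0.008 24.1 -0.0007 [-0.  -1.2  2.5 -1.2]
[92, 103]
```

View pics/w6.png

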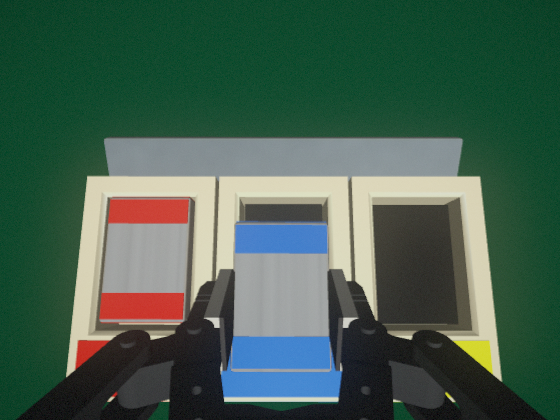

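The block now looks parallel to the rack face like the red block, and the force is rising as it lies flat. I'll measure its offset from the pocket against the red block and the mouth in the same picture.

Run:
```python
from rack import *
w=shot('wrist'); im=w['color']
O=np.array([.5915,.1892,.0445])
def onp(u,v,zp):
    e,d=ray(w,u,v); a=Rp.T@(e-O); b=Rp.T@d; return (a+b*(zp-a[2])/b[2])*1000
m=mask(im,0,8); bl=blobs(m,500)
for c,A,r in bl: print('red',c.round(1),A,np.round(r[1],1))
g=im.astype(int).sum(2)
print('red col145',[(r,int(g[r,145])) for r in list(range(190,204))+list(range(314,328))])
print('red outer lo',onp(148,197.5,.024),'hi',onp(143,320.5,.024))
print('blue lo',onp(281,223,.048),'hi',onp(281,370,.048))
print('mouth lo edge chamfer outer (-34)',onp(281,194.5,.024),'label gap edge')
for r in(215,): print('row',r,[(c,int(g[r,c])) for c in list(range(214,250))+list(range(318,354))])
print('yel mouth lo',[(r,tuple(map(int,im[r,410]))) for r in range(172,206)])
```

```text
red [147.9 210.7] 1874 [23. 80.]
red [141.4 305.5] 2163 [84. 25.]
red col145 [(190, 621), (191, 621), (192, 636), (193, 640), (194, 640), (195, 627), (196, 543), (197, 334), (198, 410), (199, 384), (200, 318), (201, 318), (202, 323), (203, 325), (314, 304), (315, 305), (316, 309), (317, 303), (318, 336), (319, 422), (320, 485), (321, 468), (322, 430), (323, 533), (324, 421), (325, 223), (326, 220), (327, 228)]
red outer lo [-30.81907574 -66.1938315   24.        ] hi [ 27.58001599 -64.34447857  24.        ]
blue lo [-14.334383    -0.56017587  48.        ] hi [43.73013454 -0.46238232 48.        ]
mouth lo edge chamfer outer (-34) [-32.44894931  -0.5901116   24.        ] label gap edge
row 215 [(214, 426), (215, 291), (216, 289), (217, 281), (218, 588), (219, 629), (220, 626), (221, 628), (222, 626), (223, 628), (224, 624), (225, 628), (226, 627), (227, 626), (228, 624), (229, 630), (230, 625), (231, 624), (232, 627), (233, 625), (234, 577), (235, 547), (236, 567), (237, 586), (238, 601), (239, 431), (240, 283), (241, 276), (242, 287), (243, 280), (244, 320), (245, 241), (246, 201), (24
[... 591 characters left out ...]
 179)), (177, (185, 213, 219)), (178, (186, 214, 219)), (179, (187, 214, 220)), (180, (187, 214, 220)), (181, (186, 213, 219)), (182, (185, 213, 219)), (183, (184, 212, 218)), (184, (185, 213, 219)), (185, (185, 213, 219)), (186, (188, 215, 220)), (187, (185, 214, 219)), (188, (186, 214, 219)), (189, (185, 212, 219)), (190, (185, 213, 219)), (191, (188, 216, 220)), (192, (193, 218, 218)), (193, (198, 221, 219)), (194, (198, 221, 219)), (195, (197, 221, 220)), (196, (189, 215, 214)), (197, (151, 177, 180)), (198, (138, 165, 170)), (199, (140, 165, 171)), (200, (140, 166, 171)), (201, (138, 164, 170)), (202, (139, 163, 170)), (203, (140, 165, 170)), (204, (129, 153, 158)), (205, (58, 65, 66))]
```

Tilt matches the slope: measured spans are 58.1 mm for the blue block and 58.4 mm for the red. The blue block sits 14.7 mm uphill of its pocket and about 1 mm to the right side of the robot. I'll lift off the rim and compute the insertion.

Emit:
{"api": "jog_arm", "payload": {
  "plan": [
    {"slide":[0.3,0,-0.6],"spin":0,"jaw":0},
    {"slide":[0.3,0,-0.8],"spin":0,"jaw":0},
    {"slide":[0.4,0.1,0],"spin":0,"jaw":0},
    {"slide":[0.5,0,0],"spin":0,"jaw":0},
    {"slide":[0,0,0],"spin":0,"jaw":0},
    {"slide":[0,0,0],"spin":0,"jaw":0},
    {"slide":[0,0,0],"spin":0,"jaw":0},
    {"slide":[0,0,0],"spin":0,"jaw":0},
    {"slide":[0,0,0],"spin":0,"jaw":0},
    {"slide":[0,0,0],"spin":0,"jaw":0}
  ]
}}

```text
clock: 18.5
position: [0.5718, 0.1902, 0.1028]
ee_rot: [0.011, 1.0, -0.0, 0.0]
wrist_force: [-0.9, -0.2, -4.3]
opening: 0.45
finger_force: 74.5
```

```bash
python3 t2.py
python3 - <<'E'
from h import *
print(togo([.5695,.1896,.0907],[.021,1,0]),togo([.5745,.1896,.0821],[.021,1,0]))
E
```

```text
[(221, 221), (225, 253), (337, 368), (372, 402)]
0.004 16.7 0.0011 [-0.5 -0.5  2.4 -1.4]
0.006 20.1 0.0001 [-0.2 -0.7  2.1 -1.1]
0.008 24.4 -0.0008 [ 0.2 -1.   1.7 -0.9]
[92, 103]
([array([ 0.23, -0.06,  1.21]), np.float64(-0.0)], 'joint6', np.float64(0.23)) ([array([-0.27, -0.05,  2.07]), np.float64(-0.0)], 'joint6', np.float64(0.23))
```

Emit:
{"api": "jog_arm", "payload": {
  "plan": [
    {"slide":[0.2,-0.05,0.6],"spin":0,"jaw":0},
    {"slide":[0,0,0.6],"spin":0,"jaw":0},
    {"slide":[0,0,0],"spin":0,"jaw":0},
    {"slide":[-0.15,0,0.25],"spin":0,"jaw":0},
    {"slide":[-0.15,0,0.25],"spin":0,"jaw":0},
    {"slide":[-0.1,0,0.2],"spin":0,"jaw":0},
    {"slide":[0,0,0],"spin":0,"jaw":0},
    {"slide":[0,0,0],"spin":0,"jaw":0},
    {"slide":[0,0,0],"spin":0,"jaw":0},
    {"slide":[0,0,0],"spin":0,"jaw":0}
  ]
}}

```text
clock: 19.55
position: [0.5738, 0.1897, 0.084]
ee_rot: [0.01, 1.0, 0.0, 0.0]
wrist_force: [0.1, 0.3, -4.1]
opening: 0.448
finger_force: 74.4
```

Run:
```python
from rack import *
print(togo([.5745,.1896,.0821],[.021,1,0]))
w=shot('wrist','w7.png'); im=w['color']; O=np.array([.5915,.1892,.0445]); st=monitor.state()
```

```text
([array([-0.07, -0.01,  0.19]), np.float64(0.0)], 'joint6', np.float64(0.23))
```

View pics/w7.png

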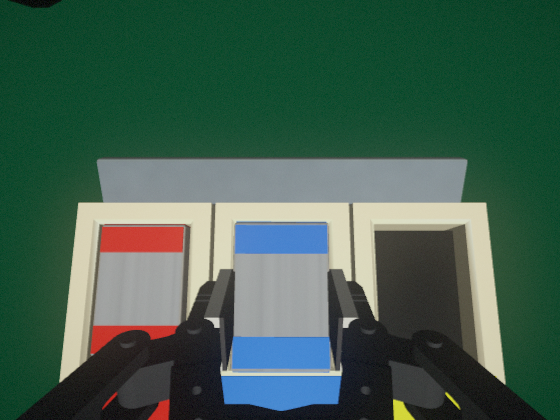

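The blue block sits in the mouth: ends at rows 222 and 372, with an even gap on both sides and no contact force. I'll go 2 mm further, then release gently and back up.

Emit:
{"api": "jog_arm", "payload": {
  "plan": [
    {"slide":[-0.1,0,0.2],"spin":0,"jaw":0},
    {"slide":[0,0,0],"spin":0,"jaw":0},
    {"slide":[0,0,0],"spin":0,"jaw":0},
    {"slide":[0,0,0],"spin":0,"jaw":0},
    {"slide":[0,0,0],"spin":0,"jaw":0},
    {"slide":[0,0,0],"spin":0,"jaw":0},
    {"slide":[0,0,0],"spin":0,"jaw":0},
    {"slide":[0,0,0],"spin":0,"jaw":0},
    {"slide":[0,0,0],"spin":0,"jaw":0},
    {"slide":[0,0,0],"spin":0,"jaw":0}
  ]
}}

```text
clock: 20.6
position: [0.5747, 0.1896, 0.0818]
ee_rot: [0.01, 1.0, -0.0, -0.0]
wrist_force: [0.8, -0.1, -4.6]
opening: 0.444
finger_force: 74.4
```

Emit:
{"api": "jog_arm", "payload": {
  "plan": [
    {"slide":[0,0,0],"spin":0,"jaw":0.55},
    {"slide":[0,0,0],"spin":0,"jaw":0.6},
    {"slide":[0,0,0],"spin":0,"jaw":0.65},
    {"slide":[0,0,0],"spin":0,"jaw":0.65},
    {"slide":[0,0,0],"spin":0,"jaw":0.65},
    {"slide":[0,0,-1],"spin":0,"jaw":0.65},
    {"slide":[0,0,-2],"spin":0,"jaw":0.65},
    {"slide":[0,0,-2],"spin":0,"jaw":0.65},
    {"slide":[0,0,0],"spin":0,"jaw":0.3},
    {"slide":[0,0,0],"spin":0,"jaw":0}
  ]
}}

```text
clock: 21.6
position: [0.5752, 0.1898, 0.1326]
ee_rot: [0.01, 1.0, 0.0, 0.001]
wrist_force: [0.7, 0.0, -0.3]
opening: 0.318
finger_force: 0.0
```

```bash
cat > chk.py <<'E'
from rack import *
w=shot('wrist'); im=w['color']; O=np.array([.5915,.1892,.0445])
def pp(u,v,zp):
    e,d=ray(w,u,v); a=Rp.T@(e-O); b=Rp.T@d; return ((a+b*(zp-a[2])/b[2])*1000).round(1)
for nm,h0,h1 in(('blue',100,125),('red',0,8)):
    m=mask(im,h0,h1)
    for c,A,r in blobs(m,300): print(nm,c.round(1),A,np.round(r[1],1),round(r[2],1),'zp24',pp(*c,.024),'zp37',pp(*c,.037))
st=monitor.state(); print(st['position'],st['opening'],st['clock'],st['wrist_force'].round(1))
E
python3 chk.py
```

```text
blue [280.5 198.4] 1386 [20. 68.] 90.0 zp24 [-27.5  -0.   24. ] zp37 [-24.6  -0.   37. ]
blue [280.8 280.5] 1394 [22. 63.] 90.0 zp24 [20.6  0.2 24. ] zp37 [20.6  0.2 37. ]
blue [281.  331.1] 3014 [74. 43.] 0.0 zp24 [48.3  0.3 24. ] zp37 [46.7  0.3 37. ]
red [169.9 203.6] 1295 [19. 65.] 90.0 zp24 [-24.3 -65.8  24. ] zp37 [-21.5 -61.8  37. ]
red [165.6 281. ] 1422 [20. 68.] 90.0 zp24 [ 21.  -65.7  24. ] zp37 [ 21.  -61.7  37. ]
red [153.5 322. ] 2253 [42. 94.] 90.0 zp24 [ 43.5 -71.1  24. ] zp37 [ 42.1 -66.8  37. ]
[0.57441446 0.18954144 0.1316105 ] 0.2319366557569128 21.65 [ 1.  -0.3 -0.3]
```

The block rests on the platform, with strips at x of -24.6 and 20.6 mm in the pocket frame. The red block's are at -24.3 and 21.0 mm. Now I'll press along the pocket normal with shut fingers at the block's centre.

Emit:
{"api": "jog_arm", "payload": {
  "plan": [
    {"slide":[0.7,0,0.5],"spin":0,"jaw":0},
    {"slide":[0.65,0,1],"spin":0,"jaw":0},
    {"slide":[0,0,1.2],"spin":0,"jaw":0},
    {"slide":[0,0,0.7],"spin":0,"jaw":0},
    {"slide":[-0.1,0,0.2],"spin":0,"jaw":0},
    {"slide":[-0.1,0,0.2],"spin":0,"jaw":0},
    {"slide":[-0.1,0,0.15],"spin":0,"jaw":0},
    {"slide":[-0.1,0,0.15],"spin":0,"jaw":0},
    {"slide":[0,0,0],"spin":0,"jaw":0},
    {"slide":[0,0,0],"spin":0,"jaw":0}
  ]
}}

```text
clock: 22.65
position: [0.5657, 0.1899, 0.0912]
ee_rot: [0.011, 1.0, 0.0, 0.0]
wrist_force: [-0.2, -0.6, 1.2]
opening: 0.002
finger_force: 0.2
```

Emit:
{"api": "jog_arm", "payload": {
  "plan": [
    {"slide":[-0.1,0,0.15],"spin":0,"jaw":0},
    {"slide":[-0.1,0,0.15],"spin":0,"jaw":0},
    {"slide":[-0.05,0,0.15],"spin":0,"jaw":0},
    {"slide":[-0.1,0,0.15],"spin":0,"jaw":0},
    {"slide":[-0.1,0,0.15],"spin":0,"jaw":0},
    {"slide":[0,0,0],"spin":0,"jaw":0},
    {"slide":[0,0,0],"spin":0,"jaw":0},
    {"slide":[0,0,0],"spin":0,"jaw":0},
    {"slide":[0,0,0],"spin":0,"jaw":0},
    {"slide":[0,0,0],"spin":0,"jaw":0}
  ]
}}

```text
clock: 23.65
position: [0.5695, 0.1898, 0.0846]
ee_rot: [0.01, 1.0, 0.0, -0.0]
wrist_force: [-3.1, -0.6, 7.6]
opening: -0.003
finger_force: 4.1
```

Emit:
{"api": "jog_arm", "payload": {
  "plan": [
    {"slide":[0,0,0.2],"spin":0,"jaw":0},
    {"slide":[0,0,0.2],"spin":0,"jaw":0},
    {"slide":[-0.05,0,0.2],"spin":0,"jaw":0},
    {"slide":[-0.05,0,0.15],"spin":0,"jaw":0},
    {"slide":[0,0,0],"spin":0,"jaw":0},
    {"slide":[0,0,0],"spin":0,"jaw":0},
    {"slide":[0,0,0],"spin":0,"jaw":0},
    {"slide":[0,0,0],"spin":0,"jaw":0},
    {"slide":[0,0,0],"spin":0,"jaw":0},
    {"slide":[0,0,0],"spin":0,"jaw":0}
  ]
}}

```text
clock: 24.65
position: [0.5727, 0.1898, 0.0787]
ee_rot: [0.011, 1.0, 0.0, 0.002]
wrist_force: [-2.5, -1.2, 10.9]
opening: 0.003
finger_force: 5.5
```

Emit:
{"api": "jog_arm", "payload": {
  "plan": [
    {"slide":[0,0,0.2],"spin":0,"jaw":0},
    {"slide":[0,0,0.2],"spin":0,"jaw":0},
    {"slide":[0,0,0.2],"spin":0,"jaw":0},
    {"slide":[0,0,0],"spin":0,"jaw":0},
    {"slide":[0,0,0],"spin":0,"jaw":0},
    {"slide":[0,0,0],"spin":0,"jaw":0},
    {"slide":[0,0,0],"spin":0,"jaw":0},
    {"slide":[0,0,0],"spin":0,"jaw":0},
    {"slide":[0,0,0],"spin":0,"jaw":0},
    {"slide":[0,0,0],"spin":0,"jaw":0}
  ]
}}

```text
clock: 25.65
position: [0.573, 0.1899, 0.0781]
ee_rot: [0.01, 1.0, 0.0, 0.003]
wrist_force: [-13.3, -4.9, 40.3]
opening: -0.004
finger_force: 20.6
```

Emit:
{"api": "jog_arm", "payload": {
  "plan": [
    {"slide":[0,0,-0.5],"spin":0,"jaw":0},
    {"slide":[0,0,-1],"spin":0,"jaw":0},
    {"slide":[0,0,-2],"spin":0,"jaw":0},
    {"slide":[0,0,-3],"spin":0,"jaw":0},
    {"slide":[0,0,-2],"spin":0,"jaw":0},
    {"slide":[-2,0,-1],"spin":0,"jaw":0},
    {"slide":[-2,0,0],"spin":0,"jaw":0},
    {"slide":[-2,0,0],"spin":0,"jaw":0},
    {"slide":[0,0,0],"spin":0,"jaw":0},
    {"slide":[0,0,0],"spin":0,"jaw":0}
  ]
}}

```text
clock: 26.65
position: [0.6301, 0.1883, 0.1641]
ee_rot: [0.011, 1.0, -0.0, -0.001]
wrist_force: [-0.4, 0.2, 0.3]
opening: 0.001
finger_force: 0.0
```

```bash
python3 chk.py
python3 - <<'E'
from h import *
w=shot('wrist'); im=w['color']; g=im.astype(int).sum(2)
for nm,h0,h1 in(('blue',100,125),('red',0,8)):
    b=sorted(blobs(mask(im,h0,h1),200),key=lambda t:t[0][1])[:2]; c=int(b[0][0][0]); print(nm,c,int(b[0][0][1]),int(b[1][0][1]),'low end',[int(v) for v in g[int(b[0][0][1])-22:int(b[0][0][1])+1,c]],'hi end',[int(v) for v in g[int(b[1][0][1]):int(b[1][0][1])+20,c]])
    r=int(b[0][0][1])+20; print(' row',r,'L',[int(v) for v in g[r,c-48:c-26]],'R',[int(v) for v in g[r,c+26:c+48]])
E
```

```text
blue [280.8 105.1] 1036 [17. 60.] 90.0 zp24 [-24.5  -0.2  24. ] zp37 [-17.9  -0.2  37. ]
blue [281.6 174.3] 1162 [18. 62.] 90.0 zp24 [20.6  0.3 24. ] zp37 [24.5  0.3 37. ]
blue [280.8 190.2] 327 [ 5. 62.] 90.0 zp24 [30.5 -0.2 24. ] zp37 [33.8 -0.2 37. ]
blue [282.  219.1] 3668 [94. 38.] -0.0 zp24 [48.1  0.6 24. ] zp37 [50.3  0.5 37. ]
blue [281.6 246. ] 450 [ 5. 93.] 90.0 zp24 [63.9  0.3 24. ] zp37 [65.2  0.3 37. ]
red [176.4 105.5] 1114 [62. 17.] -0.0 zp24 [-24.2 -65.8  24. ] zp37 [-17.6 -61.8  37. ]
red [172.1 174.7] 1264 [64. 19.] 0.0 zp24 [ 20.9 -65.8  24. ] zp37 [ 24.8 -61.8  37. ]
red [175.6 190.5] 376 [ 5. 67.] 90.0 zp24 [ 30.7 -63.2  24. ] zp37 [ 34.  -59.4  37. ]
red [169.5 219.3] 3734 [39. 96.] 90.0 zp24 [ 48.2 -65.8  24. ] zp37 [ 50.4 -61.8  37. ]
red [175.  245.9] 462 [102.   4.] -0.0 zp24 [ 63.9 -61.7  24. ] zp37 [ 65.2 -58.   37. ]
[0.6295435  0.18837007 0.16405824] -0.00011977041147242287 26.7 [-0.3  0.9 -0.2]
blue 280 106 175 low end [620, 615, 616, 617, 614, 612, 614, 616, 620, 636, 637, 627, 564, 408, 399, 395, 402, 392, 393, 393, 399, 401, 399] hi end [400, 403, 394, 392, 394, 397, 396, 402, 391, 409, 460, 493, 482, 410, 305, 306, 302, 305, 310, 360]
 row 126 L [624, 622, 623, 624, 622, 621, 623, 622, 624, 623, 624, 588, 546, 558, 589, 426, 290, 356, 459, 489, 492, 495] R [491, 487, 487, 495, 503, 495, 495, 414, 312, 268, 274, 470, 535, 564, 594, 617, 624, 620, 620, 622, 622, 621]
red 176 106 175 low end [608, 612, 613, 609, 609, 610, 614, 611, 619, 634, 634, 640, 610, 357, 322, 320, 311, 319, 317, 315, 316, 317, 321] hi end [308, 308, 306, 305, 304, 313, 309, 299, 307, 321, 409, 502, 486, 398, 266, 249, 239, 244, 242, 323]
 row 126 L [614, 609, 611, 615, 612, 612, 612, 609, 612, 558, 525, 543, 567, 542, 371, 268, 308, 443, 480, 483, 483, 490] R [491, 493, 497, 498, 487, 480, 342, 257, 246, 260, 487, 554, 604, 619, 624, 620, 625, 621, 619, 622, 623, 626]
```

The blue block now reads flush: its strips are at rows 105.1 and 174.3, against 105.5 and 174.7 for the red block, with the same gaps. The arm is clear.

```bash
python3 -c "
from station import hand_in
print(hand_in())"
```

```text
the job is handed in; nothing more can be done
None
```

The blue block is back in the blue pocket, label up and pressed down until it read level with the red block in the wrist camera. The job is handed in at about 27 s of the 45 s; no verdict came back, and the last press peaked at about 40 N on the fingertips, right at the limit set for the arm and gripper body.

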